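# Set the grinder one step coarser, fit its lid and hold it on pulse

## Task

Set the grinder's dial one click clockwise, from fine (one pip) to medium (two pips). Then fit the loose grinder lid in the grinder's collar, press it fully home and twist it clockwise against its spring until its grip bar points at the single pip on the collar, halfway to the lock; never twist it on towards the lock click. Finish while holding it there in the gripper without letting go, and leave the other things on the worktop where they are.

Things in the scene. Friction and masses are not known exactly. Their poses are not given: they have to be found in the camera images.
- grinder: Kitchen grinder that stands firmly and does not move. White base 110 x 215 x 45 mm (x, y, z); on its deck a round steel tower (radius 45 mm, top 95 mm above the worktop, axis 50 mm from the origin along own +y) and a grey dial (axis 55 mm from the origin along own -y). Origin at the centre of the base's underside.
- collar_top (a point): Mouth centre of the tower, at the collar's top; axes as the grinder's. The collar is a 6 mm thick ledge of inner radius 33 mm with two notches, 18 mm wide, out to radius 41 mm, at own +x and -x. Clockwise from each notch (from above) the collar's outside has one pip at 45 degrees (halfway) and two pips at 90 degrees (lock).
- grind_dial (a joint): Angle of the dial (rad), growing clockwise from above: 0 fine (start), 1.047 medium, 2.094 coarse. A click stop at each draws the dial in and leaves about 0.07 rad of play either way; passing to the next takes about 0.12 N m.
- dial_grip (a point): On the dial's axis at the top of its grip bar, 76 mm above the worktop; own +x along the bar to the pointer. Bar 46 long, 12 thick, 23 mm high, on a disc of radius 27 mm whose top is 53 mm above the worktop. Turns with the dial.
- grinder_lid: Loose round lid, 60 to 130 g, upright on the worktop; origin at the centre of its underside, z up. Plug of radius 31 mm with two tabs along own +x and -x (12 mm wide, the lowest 6 mm, out to radius 38 mm); flange of radius 43 mm from 14 to 20 mm height; on it a grip bar along own x, 62 long, 14 thick, 30 mm high. Fully home, the flange lies on the collar and the origin is 14 mm below collar_top.
- lid_bar (a point): Top centre of the lid's grip bar, 50 mm above the lid's origin; own x along the bar. The tabs lie below the bar's ends: they pass the notches when the bar is parallel to the grinder's x, either way round. Turned clockwise, they run below the ledge with 2 mm of vertical play.
- pulse_ring (a joint): Angle (rad) of the spring ring in the tower, pushed clockwise by the seated lid's tabs; 0 at rest. It moves once the lid has turned about 0.08 from the middle of the notches and then follows it: 0.70 halfway (bar at the single pip), click bump from 1.0, locked at 1.45. Its spring turns the lid back with 0.04 N m at rest, 0.08 N m halfway.
- match_box: Red matchbox, 36 x 53 x 15 mm, lying on the worktop near the lid; to be left alone.
- sink_plug: Round black rubber sink plug with a small knob, 49 mm across and 27 mm high, on the worktop; not the lid, to be left alone.
- cup: Small coffee cup with a handle, 58 x 89 x 56 mm, behind the work; to be left alone.
- press: Small black coffee press, 59 x 75 x 122 mm, behind the grinder; to be left alone.
- milk: Milk carton, 66 x 100 x 182 mm, behind the grinder; to be left alone.
- glass: Clear tumbler upside down, 69 mm across and 100 mm high, behind the work; to be left alone.
- oil: Oil bottle, 61 mm across and 268 mm high, back right; to be left alone.
- mug: White mug, 92 x 127 x 95 mm, front right beside the hob; to be left alone.

How it is judged:
On the way, in this order (a step that is already met when the one before it is completed fails the run):
1. the dial rests at medium (value of joint grind_dial between 0.93 and 1.17 rad and contact force between the fingers and grinder below 0.5 N), for 0.2 s.
2. the lid is seated in the collar (horizontal distance between grinder_lid and collar_top below 0.004 m and z of grinder_lid in the frame of collar_top below -0.0115 m and angle between grinder_lid's own z axis and vertical below 0.1 rad), for 0.2 s.
At the end, for the whole second after the job is handed in: Dial at medium (within 0.12 rad); lid upright and fully home in the collar (within 4 mm of its axis, no more than 2.5 mm above its seat), twisted so that the spring ring stands at 0.70 +- 0.14 rad, and still held by the fingers (more than 2 N) (all of step 2 and value of joint grind_dial between 0.93 and 1.17 rad and value of joint pulse_ring between 0.56 and 0.84 rad and contact force between the fingers and grinder_lid above 2 N); the arm keeps its last pose, push and grip.
It fails at once if the lid was twisted towards the lock (value of joint pulse_ring above 1 rad).
It fails at once if the dial was turned past medium (value of joint grind_dial above 1.57 rad).
It fails at once if a bystander was disturbed (distance of any of match_box, sink_plug, cup, press, milk, glass, oil, mug from where it was at the start of the episode above 0.03 m).
It also fails if it takes over 54 s, if anything falls off the work surface, if the arm or the gripper's body presses on something with over 40 N, if the wrist force passes 120 N, or if a joint passes its speed limit or range.

## Robot

A 6-joint arm with a two-finger parallel gripper is mounted at the origin on a cart in front of the work surface, level with it; the furniture and walls round the work are solid. World frame = base frame: x ahead of the robot, y to its left, z up, the work surface at z = 0. Lengths are in m, angles in rad, forces in N, time in s.
With the tool pointing down it reaches from about 0.35 to 0.85 m from the base axis. Payload 8.1 kg.
Tool frame: the origin (TCP) lies at the very end of the fingers, on their centre line; the grasp point (between the pads) lies 19 mm behind it; z points along the fingers, y is the direction in which the jaws open and shut (so a half turn about z gives the same grasp; the last joint's range is limited). The gripper opens to 93 mm and grips with 3 to 60 N. Pads are 15 mm wide; open, the fingers measure 128 mm over their backs; the gripper's body (75 mm by 188 mm) begins 65 mm behind the grasp point.
Start: joints at [1.097, 0.13, 1.488, -0, 1.523, -0.085], TCP at [0.227, 0.555, 0.219] pointing down, gripper open.
Joint ranges: [-2.96, 2.96], [-0.89, 2.26], [0.02, 2.5], [-1.34, 4.48], [0, 2.73], [-2.66, 2.66]. Speed limits (rad/s): [2.39, 2.39, 2.79, 3.14, 3.14, 3.14].

## Interface

Orientations are given as a rotation vector (axis times angle).
In Python, from plant import robot gives the robot as it stands.
- The arm moves only by the shell command python3 -m inch 'ROWS' [FORCE]. ROWS is JSON, a list that holds one entry, the list of rows, each a list of 7 numbers: the shift along the tool's x, y, z in cm, then the turn, a rotation vector about the tool's x, y, z in degrees, then the gripper command: -1 is fully open, 1 is shut, values between are in proportion. A call has 1 to 5 rows; each row shifts and turns the commanded pose from where the row before left it, along the tool's axes as they then stand; what a row does not reach is not made up. A row lasts 1/10 s, in which the tool goes at most 50 mm and 8.59 degrees, less where a joint would pass 70% of its speed; a pose out of reach is approached as far as the arm can. A call with a gripper value outside its range is refused whole. The fingers move at their own pace and stop on an object; FORCE is the grip in N (left out, the last holds). Time passes only in rows, so rows that do not move let the fingers close. It gives the time, the measured TCP pose, the force and the opening at its end, in the units of the state.
- robot.read_state(): the state, without advancing time (a new reading comes with each control period).
- robot.read_camera(name): name is "scene" or "top" or "wrist"; returns a dict with "image" (384x512x3 uint8, blue, green, red), "K" (3x3 intrinsics, pixels), "R" (3x3) and "t" (3): a world point X has camera coordinates R X + t; the wrist camera has in their place "tool_from_camera" (4x4, takes a point from camera to tool coordinates, whose origin is the TCP and whose axes are the flange's). Camera axes: x right, y down, z forward; pixel columns grow to the right and rows downward; lengths in m; the calibration is good to about 2 mm. A picture is of the moment at which its call begins: read the wrist's pose just before it. There is no depth.
- robot.close_job(): hands the job in, once; it reports no verdict.
The state is a dict: "t": time; "q": joint angles; "dq": joint speeds; "joint_torque": joint torques, N m; "tool_pos": TCP position; "orientation": TCP orientation; "force": force on the tool from outside, world axes, zero at the start; "wrist_torque": the same for the moment, N m; "opening": finger opening in m.
Only numpy, scipy, OpenCV 4.12 (cv2) and the standard library are available. Lean on these libraries where they do the work, as an engineer would, in place of code of your own. Each camera call takes 0.05 s, during which the arm holds its last target. There are 200 camera calls.

## Working session

There is one attempt and no reset: what is moved stays moved. The work goes in short steps, Python scripts to look and compute and a shell command to move; the robot and the scene stay as the last step left them, time stands still between calls to the robot, and variables do not carry over. Pictures are saved under pics/ and viewed, about 8 in all and at most 12, crops included, and the job is handed in when it is done.

```bash
ls; mkdir -p pics; cat > h.py <<'E'
import numpy as np, cv2
from plant import robot
from scipy.spatial.transform import Rotation as R
def cam(name):
    s=robot.read_state(); c=robot.read_camera(name)
    if name=="wrist":
        T=np.array(c["tool_from_camera"]); Rt=R.from_rotvec(s["orientation"]).as_matrix()
        Rwc=Rt@T[:3,:3]; o=Rt@T[:3,3]+s["tool_pos"]
    else:
        Rwc=np.array(c["R"]).T; o=-Rwc@np.array(c["t"])
    return dict(im=np.array(c["image"]),K=np.array(c["K"]),Rwc=Rwc,o=o)
def ray(c,uv,z):
    d=c["Rwc"]@np.linalg.inv(c["K"])@np.array([uv[0],uv[1],1.0])
    return c["o"]+d*(z-c["o"][2])/d[2]
def proj(c,X):
    p=c["K"]@(c["Rwc"].T@(np.array(X)-c["o"])); return p[:2]/p[2]
def st():
    s=robot.read_state(); print(round(s["t"],2),np.round(s["tool_pos"],4),np.round(s["orientation"],3),"F",np.round(s["force"],1),"T",np.round(s["wrist_torque"],2),"op",round(s["opening"],4),"q",np.round(s["q"],2))
    print(np.round(R.from_rotvec(s["orientation"]).as_matrix(),3))
E
python3 - <<'E'
from h import *
import pickle
st()
a=cam("top");b=cam("scene")
pickle.dump((a,b),open("v0.pkl","wb"))
cv2.imwrite("pics/top.png",cv2.resize(a["im"],(800,600)));cv2.imwrite("pics/scene.png",b["im"])
print(a["o"],b["o"],a["Rwc"])
E
```

```text
pics
0.0 [0.2272 0.5547 0.2176] [-6.070e-01 -3.082e+00  3.000e-03] F [-0.  -0.7 -0.1] T [0.04 0.03 0.02] op 0.0927 q [ 1.1   0.13  1.49 -0.    1.52 -0.09]
[[-0.925  0.379 -0.001]
 [ 0.379  0.925 -0.002]
 [ 0.    -0.002 -1.   ]]
[ 0.19173814 -0.19473229  1.48601904] [-0.22262993 -0.4282721   0.74802202] [[ 0.37976457 -0.89351906  0.2395883 ]
 [-0.92507058 -0.3654507   0.10339349]
 [-0.00482634 -0.26090127 -0.96535343]]
```

View pics/top.png

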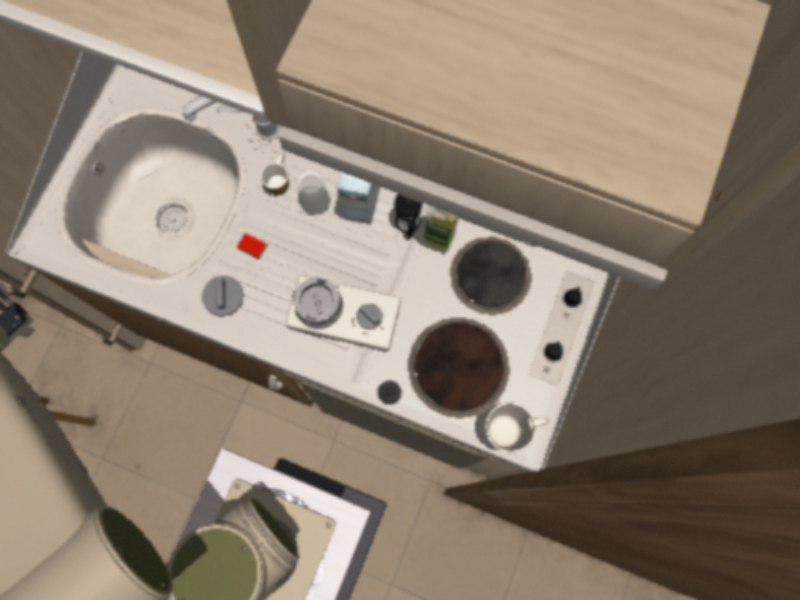

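View pics/scene.png

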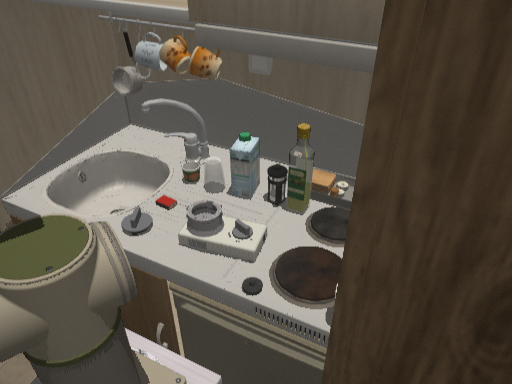

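The top view (800x600) shows the lid at (222,296), the tower at (318,302), the dial at (370,317), the red matchbox at (252,245) and the sink plug at (389,391).

```bash
python3 - <<'E'
from h import *
import pickle
a,b=pickle.load(open("v0.pkl","rb"))
s=512/800
for n,p,z in [("lidflange",(222,296),.02),("tower",(318,302),.095),("dial",(370,317),.053),("match",(252,245),.015),("plug",(389,391),.01),("c1",(399,294),.045),("c2",(388,349),.045),("c3",(288,326),.045)]:
    print(n,np.round(ray(a,(p[0]*s,p[1]*s),z),3))
for n,p,z in [("lid",(137,223),.02),("tower",(205,210),.095),("dial",(243,232),.06)]:
    print(n,np.round(ray(b,p,z),3))
E
```

```text
lidflange [0.427 0.286 0.02 ]
tower [0.475 0.083 0.095]
dial [ 0.495 -0.018  0.053]
match [0.553 0.278 0.015]
plug [ 0.378 -0.107  0.01 ]
c1 [ 0.563 -0.052  0.045]
c2 [ 0.45  -0.075  0.045]
c3 [0.417 0.128 0.045]
lid [0.425 0.28  0.02 ]
tower [0.482 0.085 0.095]
dial [ 0.486 -0.025  0.06 ]
```

```bash
python3 -m inch '[[[-3.47,-3.12,0,0,0,0,-1],[-3.47,-3.12,0,0,0,0,-1],[-3.47,-3.12,0,0,0,0,-1],[-3.47,-3.12,0,0,0,0,-1],[-3.47,-3.12,0,0,0,0,-1]]]'
python3 -m inch '[[[-3.47,-3.12,0,0,0,0,-1],[-3.47,-3.12,0,0,0,0,-1],[-3.47,-3.12,0,0,0,0,-1],[-3.47,-3.12,0,0,0,0,-1],[-3.47,-3.12,0,0,0,0,-1]]]'
python3 -m inch '[[[-3.47,-3.12,0,0,0,0,-1],[-3.47,-3.12,0,0,0,0,-1],[0,0,0,0,0,0,-1]]]'
python3 - <<'E'
from h import *
import pickle
st()
a=cam("wrist")
print(np.round(robot.read_camera("wrist")["tool_from_camera"],3), a["K"])
pickle.dump(a,open("v1.pkl","wb"))
cv2.imwrite("pics/w1.png",cv2.resize(a["im"],(800,600),interpolation=cv2.INTER_CUBIC))
E
```

```text
t: 0.6
tool_pos: [0.329, 0.3433, 0.2182]
orientation: [-0.606, -3.082, 0.001]
force: [0.4, -0.2, -0.6]
opening: 0.093
t: 1.1
tool_pos: [0.4305, 0.1332, 0.2185]
orientation: [-0.607, -3.082, -0.0]
force: [1.2, 0.1, 0.1]
opening: 0.0931
t: 1.4
tool_pos: [0.4721, 0.0461, 0.2182]
orientation: [0.615, 3.081, -0.003]
force: [0.3, -0.0, 0.4]
opening: 0.0932
1.4 [0.4721 0.0461 0.2182] [ 6.150e-01  3.081e+00 -3.000e-03] F [ 0.3 -0.   0.4] T [0.04 0.03 0.02] op 0.0932 q [-0.01 -0.22  1.83 -0.    1.53 -1.19]
[[-0.923  0.384 -0.   ]
 [ 0.384  0.923 -0.002]
 [-0.    -0.002 -1.   ]]
[[-0.001 -0.971 -0.238  0.064]
 [ 1.    -0.    -0.002 -0.001]
 [ 0.002 -0.238  0.971 -0.167]
 [ 0.     0.     0.     1.   ]] [[268.76667551   0.         257.18929402]
 [  0.         268.76667551 187.66968356]
 [  0.           0.           1.        ]]
```

View pics/w1.png

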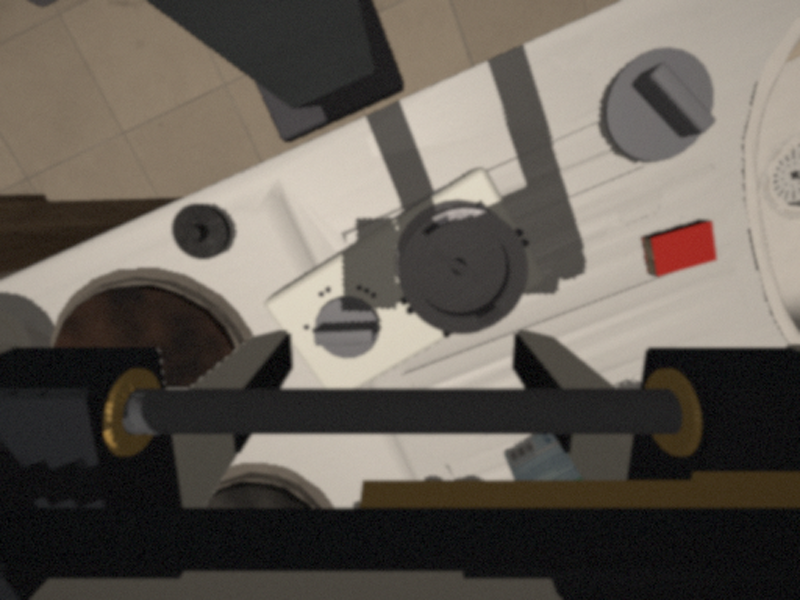

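The wrist view shows the dial at (347,327), its pointer at the single pip (306,327), two pips at (325,292), the collar at (463,265) and the lid at (660,103). I'll look at enlarged crops.

```bash
python3 - <<'E'
from h import *
import pickle
a=pickle.load(open("v1.pkl","rb"));im=a["im"]
def crop(x,y,w,h,f): return cv2.resize(cv2.convertScaleAbs(im[y:y+h,x:x+w],alpha=1.5),(w*f,h*f),interpolation=cv2.INTER_CUBIC)
A=crop(190,178,60,60,6);B=crop(380,20,80,90,4)[:360];C=crop(250,120,94,98,6)
out=np.zeros((600,800,3),np.uint8)
# layout: A scaled, lid, collar
out[:300,:300]=cv2.resize(A,(300,300));out[300:,:267]=cv2.resize(B,(267,300));out[:500,320:800]=cv2.resize(C,(480,500))
cv2.imwrite("pics/c1.png",out)
E
```

```text
(no output)
```

View pics/c1.png

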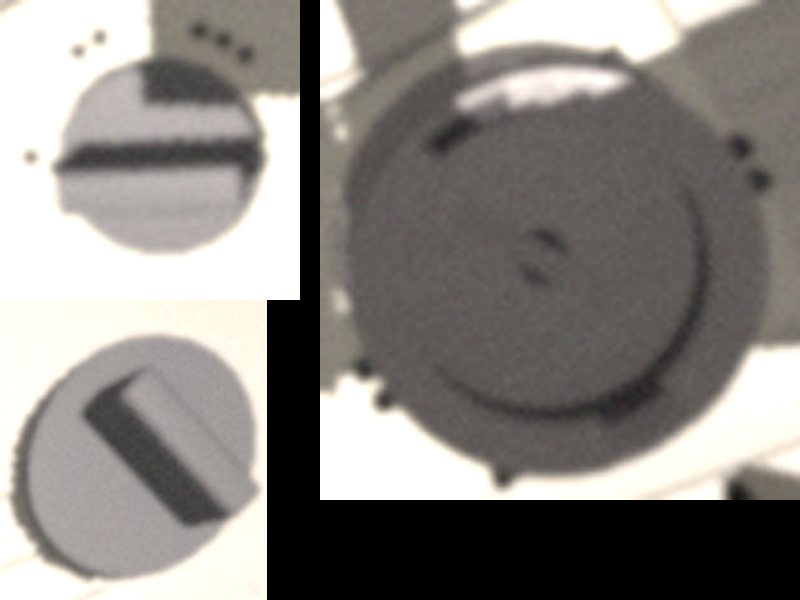

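```bash
python3 - <<'E'
from h import *
import pickle
a=pickle.load(open("v1.pkl","rb"))
A=lambda u,v,z:ray(a,(190+u/5,178+v/5),z)
C=lambda u,v,z:ray(a,(250+(u-320)/5.106,120+v/5.102),z)
B=lambda u,v,z:ray(a,(380+u/3.3375,20+(v-300)/3.333),z)
ang=lambda d:np.degrees(np.arctan2(d[1],d[0]))
def pr(n,x): print(n,np.round(x,4))
p,q=A(58,190,.076),A(240,188,.076)
pr("dialbar",(p+q)/2);pr("len/ang to pointer",[np.linalg.norm(p-q),ang(p-q)])
pr("disc",A(161,155,.053)); pr("disc diam",np.linalg.norm(A(58,155,.053)-A(263,155,.053)))
pr("pip1",A(30,157,.045));pr("pip2",A(89,44,.045))
pr("collar",C(556,260,.095));pr("dia x,y",[np.linalg.norm(C(345,260,.095)-C(768,260,.095)),np.linalg.norm(C(556,42,.095)-C(556,475,.095))])
for z in(.09,.095):
    pr("doubles",ang(C(752,163,z)-C(375,385,z)));pr("singles",ang(C(612,52,z)-C(503,478,z)));pr("notch",ang(C(455,135,z)-C(630,395,z)))
pr("flange",B(143,457,.02));pr("dia",[np.linalg.norm(B(30,457,.02)-B(257,457,.02)),np.linalg.norm(B(143,335,.02)-B(143,578,.02))])
c=[B(*x,.05) for x in[(150,368),(258,490),(230,515),(122,398)]]
pr("bar",np.mean(c,0));pr("lenw",[np.linalg.norm(c[0]-c[1]),np.linalg.norm(c[1]-c[2])]);pr("ang",[ang(c[0]-c[1]),ang(c[3]-c[2])])
pr("toolx ang",ang(np.array([-.923,.384])));
E
```

```text
dialbar [ 0.497  -0.0151  0.076 ]
len/ang to pointer [ 4.430000e-02 -1.118971e+02]
disc [ 0.496  -0.0147  0.053 ]
disc diam 0.0532
pip1 [ 0.4851 -0.0492  0.045 ]
pip2 [ 0.4632 -0.0215  0.045 ]
collar [0.4767 0.0889 0.095 ]
dia x,y [0.0905 0.0943]
doubles 98.8884
singles 145.1317
notch -167.8393
doubles 98.8884
singles 145.1317
notch -167.8393
flange [0.4305 0.2873 0.02  ]
dia [0.0853 0.086 ]
bar [0.4312 0.2857 0.05  ]
lenw [0.058  0.0117]
ang [-154.4067 -153.7305]
toolx ang 157.411
```

Measurements agree with the given sizes: grinder yaw ≈10°, dial at (0.4965,-0.015) with its pointer at -111°. Next is moving over the dial, turning +88.5° and descending.

```bash
python3 -m inch '[[[-2.3,-2.35,0,0,0,0,-1],[-2.3,-2.35,0,0,0,0,-1],[0,0,0,0,0,8.05,-1],[0,0,0,0,0,8.05,-1],[0,0,0,0,0,8.05,-1]]]'
python3 -m inch '[[[0,0,0,0,0,8.05,-1],[0,0,0,0,0,8.05,-1],[0,0,0,0,0,8.05,-1],[0,0,0,0,0,8.05,-1],[0,0,0,0,0,8.05,-1]]]'
python3 -m inch '[[[0,0,0,0,0,8.05,-0.5],[0,0,0,0,0,8.05,-0.5],[0,0,0,0,0,8,-0.5],[0,0,3.5,0,0,0,-0.5],[0,0,3.5,0,0,0,-0.5]]]'
python3 -m inch '[[[0,0,0,0,0,0,-0.5],[0,0,0,0,0,0,-0.5]]]'
python3 - <<'E'
from h import *
st()
a=cam("wrist")
cv2.imwrite("pics/w2.png",a["im"])
for z,P in((.076,(.4965,-.015,.076)),(.095,(.4767,.0889,.095))): print(proj(a,P))
E
```

```text
t: 2.0
tool_pos: [0.4951, -0.0085, 0.2183]
orientation: [-1.244, -2.884, -0.0]
force: [-0.0, 0.2, -0.3]
opening: 0.093
t: 2.5
tool_pos: [0.4951, -0.0081, 0.2184]
orientation: [-2.159, -2.281, -0.0]
force: [0.4, 0.2, 0.1]
opening: 0.093
t: 3.0
tool_pos: [0.4964, -0.0083, 0.149]
orientation: [2.582, 1.786, 0.004]
force: [0.9, -0.1, -0.1]
opening: 0.07
t: 3.2
tool_pos: [0.4948, -0.0087, 0.1487]
orientation: [-2.583, -1.786, 0.002]
force: [-0.5, 0.5, -0.1]
opening: 0.0697
3.2 [ 0.4948 -0.0087  0.1487] [-2.583e+00 -1.786e+00  2.000e-03] F [-0.5  0.5 -0.1] T [-0.06  0.08  0.01] op 0.0697 q [-0.12 -0.11  1.86  0.    1.39  0.24]
[[ 0.353  0.936 -0.002]
 [ 0.936 -0.353  0.   ]
 [-0.    -0.002 -1.   ]]
[260.47582118 199.14869407]
[190.07845891  94.64486543]
```

View pics/w2.png

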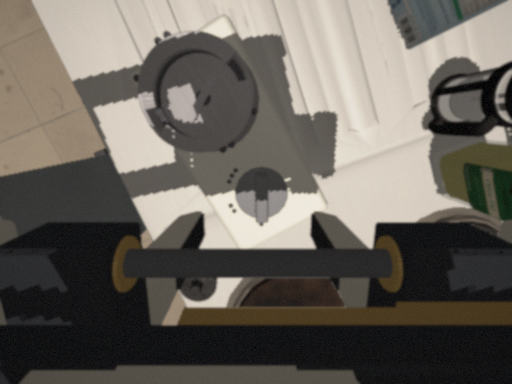

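The bar at (262,200) is aligned with the jaws and sits about 1 mm from the prediction. I'm correcting laterally, descending and gripping.

```bash
python3 -m inch '[[[-0.55,0.42,0,0,0,0,-0.5],[0,0,3.5,0,0,0,-0.5],[0,0,3,0,0,0,-0.5],[0,0,1.5,0,0,0,-0.5],[0,0,1.1,0,0,0,-0.5]]]'
python3 -m inch '[[[0,0,0,0,0,0,-0.5],[0,0,0,0,0,0,0.5],[0,0,0,0,0,0,1],[0,0,0,0,0,0,1],[0,0,0,0,0,0,1]]]' 30
python3 -m inch '[[[0,0,0,0,0,0,1],[0,0,0,0,0,0,1],[0,0,0,0,0,0,1]]]'
python3 -c "from h import *;st()"
```

```text
t: 3.75
tool_pos: [0.4982, -0.0171, 0.0578]
orientation: [2.585, 1.784, 0.001]
force: [0.1, -0.0, 0.7]
opening: 0.0694
t: 4.25
tool_pos: [0.4981, -0.0167, 0.0584]
orientation: [2.585, 1.784, 0.002]
force: [1.1, -0.5, -0.5]
opening: 0.0426
t: 4.55
tool_pos: [0.4975, -0.0166, 0.0577]
orientation: [2.586, 1.785, -0.0]
force: [0.8, 0.1, -1.0]
opening: 0.0182
4.55 [ 0.4975 -0.0166  0.0577] [ 2.586  1.785 -0.   ] F [ 0.8  0.1 -1. ] T [-0.1  0.1 -0. ] op 0.0182 q [-0.14 -0.    1.93 -0.    1.21  0.23]
[[ 0.355  0.935 -0.   ]
 [ 0.935 -0.355 -0.   ]
 [-0.    -0.    -1.   ]]
```

```bash
python3 -m inch '[[[0,0,0,0,0,0,1],[0,0,0,0,0,0,1],[0,0,0,0,0,0,1]]]'
python3 -c "from h import *;st()"
```

```text
t: 4.85
tool_pos: [0.496, -0.016, 0.0574]
orientation: [-2.583, -1.783, 0.004]
force: [-7.2, 2.9, 7.9]
opening: 0.0114
4.85 [ 0.496  -0.016   0.0574] [-2.583 -1.783  0.004] F [-7.2  2.9  7.9] T [0.36 1.48 0.02] op 0.0114 q [-0.14 -0.    1.93  0.    1.21  0.23]
[[ 0.355  0.935 -0.003]
 [ 0.935 -0.355  0.001]
 [-0.    -0.004 -1.   ]]
```

```bash
python3 -m inch '[[[0,-0.12,0,0,0,0,1],[0,0,0,0,0,6,1],[0,0,0,0,0,6,1],[0,0,0,0,0,6,1],[0,0,0,0,0,6,1]]]'
python3 -c "from h import *;st()"
python3 -m inch '[[[0,0,0,0,0,6,1],[0,0,0,0,0,6,1],[0,0,0,0,0,6,1],[0,0,0,0,0,6,1],[0,0,0,0,0,6,1]]]'
python3 -m inch '[[[0,0,0,0,0,6,1],[0,0,0,0,0,0,1],[0,0,0,0,0,0,1]]]'
python3 -c "from h import *;st()"
```

```text
t: 5.35
tool_pos: [0.4955, -0.0162, 0.0575]
orientation: [-2.902, -1.203, 0.003]
force: [-6.9, -1.6, 5.6]
opening: 0.0133
5.35 [ 0.4955 -0.0162  0.0575] [-2.902 -1.203  0.003] F [-6.9 -1.6  5.6] T [-0.19  1.35  0.73] op 0.0133 q [-0.14 -0.01  1.94 -0.    1.21  0.65]
[[ 0.707  0.708 -0.002]
 [ 0.708 -0.707 -0.   ]
 [-0.002 -0.001 -1.   ]]
t: 5.85
tool_pos: [0.4952, -0.0162, 0.0574]
orientation: [3.114, 0.413, -0.004]
force: [-7.3, -0.1, 5.2]
opening: 0.0197
t: 6.15
tool_pos: [0.4959, -0.0157, 0.0574]
orientation: [-3.13, -0.259, 0.002]
force: [-3.7, 3.6, 2.8]
opening: 0.0256
6.15 [ 0.4959 -0.0157  0.0574] [-3.13e+00 -2.59e-01  2.00e-03] F [-3.7  3.6  2.8] T [0.77 0.92 0.99] op 0.0256 q [-0.14 -0.01  1.94  0.    1.21  1.27]
[[ 0.986  0.164 -0.001]
 [ 0.164 -0.986  0.001]
 [-0.001 -0.001 -1.   ]]
```

```bash
python3 - <<'E'
from h import *
a=cam("wrist");b=cam("scene")
A=cv2.resize(cv2.convertScaleAbs(a["im"][100:300,150:380],alpha=1.5),(552,480),interpolation=cv2.INTER_CUBIC)
B=cv2.resize(b["im"][190:270,190:270],(240,240),interpolation=cv2.INTER_CUBIC)
o=np.zeros((480,800,3),np.uint8);o[:,:552]=A;o[:240,556:796]=B
cv2.imwrite("pics/w3.png",o)
E
```

```text
(no output)
```

View pics/w3.png

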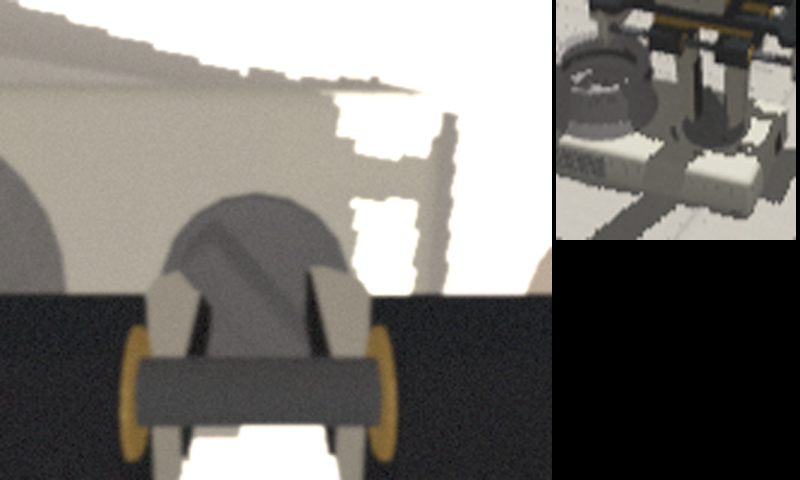

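The dial lags the gripper by about 40°, with the bar edge running from (210,230) to (300,330). I'll let it settle and see whether it's following slowly.

```bash
python3 -m inch '[[[0,0,0,0,0,0,1],[0,0,0,0,0,0,1],[0,0,0,0,0,0,1],[0,0,0,0,0,0,1]]]'
python3 -c "from h import *;st()"
```

```text
t: 6.65
tool_pos: [0.4959, -0.0157, 0.0574]
orientation: [-3.13, -0.259, 0.002]
force: [-4.1, 4.4, 2.3]
opening: 0.026
6.65 [ 0.4959 -0.0157  0.0574] [-3.13e+00 -2.59e-01  2.00e-03] F [-4.1  4.4  2.3] T [0.73 0.95 1.01] op 0.026 q [-0.14 -0.01  1.94  0.    1.21  1.27]
[[ 0.986  0.165 -0.001]
 [ 0.165 -0.986  0.001]
 [-0.001 -0.001 -1.   ]]
```

```bash
python3 -m inch '[[[0,0,0,0,0,0,0.1],[0,0,0,0,0,0,0.1],[0,0,0,0,0,0,0.1],[0,0,-4,0,0,0,0.1],[0,0,-4.5,0,0,0,0.1]]]'
python3 -m inch '[[[0,0,0,0,0,0,0.1],[0,0,0,0,0,0,0.1]]]'
python3 - <<'E'
from h import *
import pickle
st()
a=cam("wrist");pickle.dump(a,open("v3.pkl","wb"))
cv2.imwrite("pics/w4.png",cv2.resize(cv2.convertScaleAbs(a["im"][0:240,80:400],alpha=1.3),(800,600),interpolation=cv2.INTER_CUBIC))
E
```

```text
t: 7.15
tool_pos: [0.4951, -0.0162, 0.1417]
orientation: [-3.131, -0.253, 0.005]
force: [0.9, -0.9, 0.3]
opening: 0.0422
t: 7.35
tool_pos: [0.4983, -0.0166, 0.1446]
orientation: [3.13, 0.253, 0.008]
force: [0.3, -0.2, -0.1]
opening: 0.0416
7.35 [ 0.4983 -0.0166  0.1446] [3.13  0.253 0.008] F [ 0.3 -0.2 -0.1] T [0.   0.15 0.01] op 0.0416 q [-0.14 -0.1   1.86 -0.    1.38  1.27]
[[ 0.987  0.161  0.005]
 [ 0.161 -0.987 -0.001]
 [ 0.005  0.002 -1.   ]]
```

View pics/w4.png

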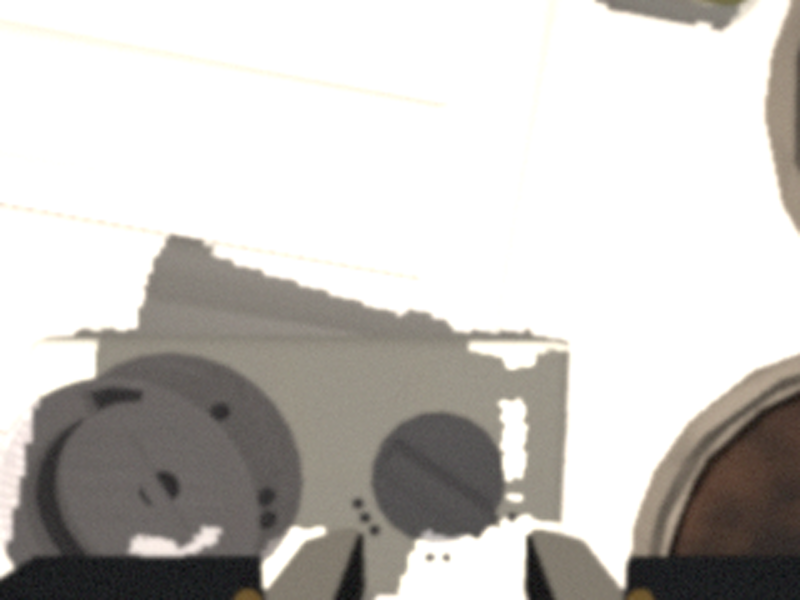

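The wrist view shows the bar from (395,435) to (500,500), pointing at the single pip at (512,515), so the dial sprang back to fine. I'll re-measure the dial's centre and grip again, higher and centred.

```bash
python3 - <<'E'
from h import *
import pickle
a=pickle.load(open("v3.pkl","rb"))
f=lambda u,v,z:ray(a,(80+u/2.5,v/2.5),z)
print(f(437,474,.053),np.linalg.norm(f(373,474,.053)-f(503,474,.053)))
p,q=f(395,435,.076),f(500,500,.076);print(np.degrees(np.arctan2(*(q-p)[1::-1])))
print("pips",f(512,515,.045),f(438,557,.045))
E
python3 -m inch '[[[0,0,0,0,0,-8.5,0],[0,0,0,0,0,-8.5,0],[0,0,0,0,0,-8.5,0],[0,0,0,0,0,-8.5,0],[0,0,0,0,0,-8.5,0]]]'
python3 -m inch '[[[0,0,0,0,0,-8.5,0],[0,0,0,0,0,-8.5,0],[0,0,0,0,0,0,0],[0,0,0,0,0,0,0]]]'
python3 -c "from h import *;st()"
```

```text
[ 0.49913498 -0.01563651  0.053     ] 0.05154621548835414
-113.25959139156802
pips [ 0.48483462 -0.04939965  0.045     ] [ 0.46169965 -0.0220073   0.045     ]
t: 7.9
tool_pos: [0.4954, -0.0161, 0.1406]
orientation: [-2.821, -1.379, 0.004]
force: [0.5, -0.2, -0.0]
opening: 0.0464
t: 8.3
tool_pos: [0.4957, -0.0162, 0.1413]
orientation: [-2.596, -1.767, 0.002]
force: [0.3, -0.0, -1.0]
opening: 0.0465
8.3 [ 0.4957 -0.0162  0.1413] [-2.596e+00 -1.767e+00  2.000e-03] F [ 0.3 -0.  -1. ] T [-0.04  0.12  0.01] op 0.0465 q [-0.14 -0.1   1.86 -0.    1.38  0.24]
[[ 0.367  0.93  -0.002]
 [ 0.93  -0.367  0.   ]
 [-0.    -0.002 -1.   ]]
```

```bash
python3 -m inch '[[[0.1,0,3.5,0,0,0,0],[0,0,3,0,0,0,0],[0,0,1.4,0,0,0,0.3],[0,0,0,0,0,0,1],[0,0,0,0,0,0,1]]]' 20
python3 -m inch '[[[0,0,0,0,0,0,1],[0,0,0,0,0,0,1],[0,0,0,0,0,0,1],[0,0,0,0,0,0,1]]]'
python3 -c "from h import *;st()"
python3 -m inch '[[[0,0,0,0,0,4,1],[0,0,0,0,0,4,1],[0,0,0,0,0,4,1]]]'
python3 -c "from h import *;st()"
python3 -m inch '[[[0,0,0,0,0,4,1],[0,0,0,0,0,4,1],[0,0,0,0,0,4,1]]]'
python3 -c "from h import *;st()"
```

```text
t: 8.8
tool_pos: [0.4971, -0.0153, 0.0643]
orientation: [2.594, 1.771, 0.0]
force: [-0.1, 0.0, 0.2]
opening: 0.0272
t: 9.2
tool_pos: [0.4964, -0.0151, 0.0651]
orientation: [-2.593, -1.773, 0.001]
force: [-8.5, 1.5, 7.8]
opening: 0.0116
9.2 [ 0.4964 -0.0151  0.0651] [-2.593e+00 -1.773e+00  1.000e-03] F [-8.5  1.5  7.8] T [ 0.18  1.55 -0.02] op 0.0116 q [-0.13 -0.02  1.93  0.    1.23  0.24]
[[ 0.363  0.932 -0.001]
 [ 0.932 -0.363  0.   ]
 [-0.    -0.001 -1.   ]]
t: 9.5
tool_pos: [0.4964, -0.0151, 0.0651]
orientation: [-2.766, -1.488, 0.001]
force: [-7.7, 1.2, 8.9]
opening: 0.0119
9.5 [ 0.4964 -0.0151  0.0651] [-2.766e+00 -1.488e+00  1.000e-03] F [-7.7  1.2  8.9] T [0.22 1.64 0.35] op 0.0119 q [-0.13 -0.02  1.93 -0.    1.23  0.45]
[[ 0.551  0.835 -0.001]
 [ 0.835 -0.551  0.   ]
 [-0.    -0.001 -1.   ]]
t: 9.8
tool_pos: [0.4965, -0.0151, 0.065]
orientation: [-2.907, -1.192, 0.001]
force: [-8.0, 0.7, 7.0]
opening: 0.0137
9.8 [ 0.4965 -0.0151  0.065 ] [-2.907e+00 -1.192e+00  1.000e-03] F [-8.   0.7  7. ] T [0.19 1.53 0.64] op 0.0137 q [-0.13 -0.02  1.93 -0.    1.23  0.66]
[[ 0.712  0.702 -0.001]
 [ 0.702 -0.712 -0.   ]
 [-0.    -0.    -1.   ]]
```

```bash
python3 -m inch '[[[0,0,0,0,0,0,1],[0,0,0,0,0,0,1],[0,0,0,0,0,0,1]]]'
python3 - <<'E'
from h import *
import pickle
a0,b0=pickle.load(open("v0.pkl","rb"))
st()
print("oil base scene",ray(b0,(300,212),0),"press base",ray(b0,(277,202),0),"milk",ray(b0,(243,194),0),"top oil cap",ray(a0,(440*.64,218*.64),.268), ray(a0,(440*.64,245*.64),0))
b=cam("scene"); a=cam("wrist"); pickle.dump((a,b),open("v4.pkl","wb"))
d=cv2.absdiff(b["im"],b0["im"]).max(2)[100:200,150:370]
o=np.zeros((600,800,3),np.uint8)
o[:270,:594]=cv2.resize(b["im"][120:220,150:370],(594,270)); 
o[280:600,:480]=cv2.resize(cv2.convertScaleAbs(a["im"][120:280,150:390],alpha=1.8),(480,320),interpolation=cv2.INTER_CUBIC)
cv2.imwrite("pics/w5.png",o)
E
```

```text
t: 10.1
tool_pos: [0.4965, -0.0151, 0.065]
orientation: [-2.905, -1.196, 0.001]
force: [-7.6, 0.4, 7.7]
opening: 0.0137
10.1 [ 0.4965 -0.0151  0.065 ] [-2.905e+00 -1.196e+00  1.000e-03] F [-7.6  0.4  7.7] T [0.17 1.6  0.56] op 0.0137 q [-0.13 -0.02  1.93 -0.    1.23  0.66]
[[ 0.71   0.704 -0.001]
 [ 0.704 -0.71  -0.   ]
 [-0.001 -0.    -1.   ]]
oil base scene [ 0.705298   -0.09551491  0.        ] press base [ 0.71966084 -0.01387517  0.        ] milk [0.70938022 0.09899689 0.        ] top oil cap [ 0.6615028  -0.08897386  0.268     ] [ 0.70779748 -0.08798246  0.        ]
```

View pics/w5.png

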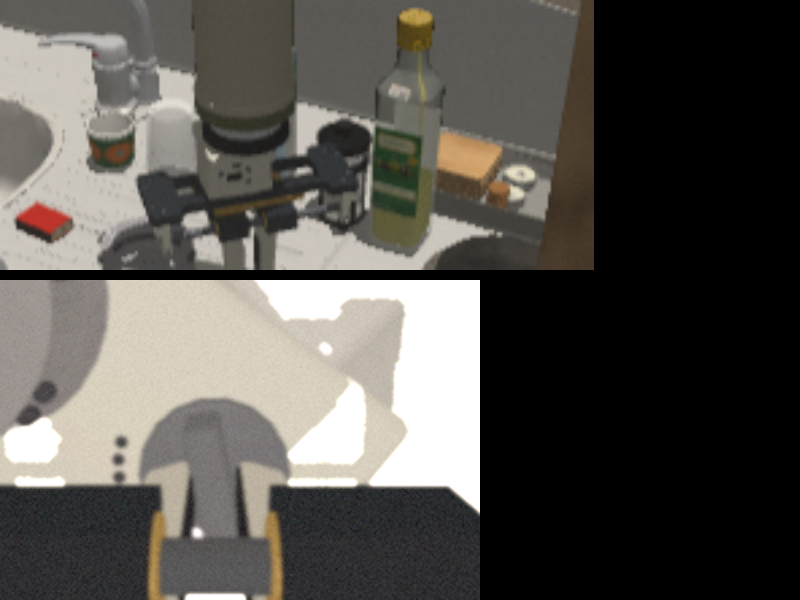

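```bash
python3 -m inch '[[[0,0,0,0,0,-8,1],[0,0,0,0,0,-8,1],[0,0,0,0,0,-8,0.6],[0,0,0,0,0,0,0.6],[0,0,0.5,0,0,0,0.6]]]' 20
python3 -m inch '[[[0,0,0,0,0,0,0.6],[0,0,0,0,0,0,1],[0,0,0,0,0,0,1],[0,0,0,0,0,0,1]]]' 60
python3 -c "from h import *;st()"
python3 -m inch '[[[0,0,0,0,0,5,1],[0,0,0,0,0,5,1],[0,0,0,0,0,5,1],[0,0,0,0,0,5,1]]]'
python3 -c "from h import *;st()"
python3 -m inch '[[[0,0,0,0,0,5,1],[0,0,0,0,0,5,1],[0,0,0,0,0,0,1]]]'
python3 -c "from h import *;st()"
```

```text
t: 10.7
tool_pos: [0.4982, -0.0155, 0.0601]
orientation: [2.595, 1.766, 0.004]
force: [-0.0, -1.3, -0.6]
opening: 0.0184
t: 11.1
tool_pos: [0.4963, -0.0153, 0.0585]
orientation: [-2.593, -1.772, 0.002]
force: [-2.4, -0.7, 1.3]
opening: 0.0113
11.1 [ 0.4963 -0.0153  0.0585] [-2.593e+00 -1.772e+00  2.000e-03] F [-2.4 -0.7  1.3] T [-0.19  0.73 -0.01] op 0.0113 q [-0.13 -0.01  1.94 -0.    1.21  0.24]
[[ 0.363  0.932 -0.001]
 [ 0.932 -0.363 -0.   ]
 [-0.    -0.001 -1.   ]]
t: 11.5
tool_pos: [0.4961, -0.0152, 0.0585]
orientation: [-2.863, -1.292, 0.002]
force: [-3.9, 0.2, 2.6]
opening: 0.0117
11.5 [ 0.4961 -0.0152  0.0585] [-2.863e+00 -1.292e+00  2.000e-03] F [-3.9  0.2  2.6] T [0.19 0.97 1.11] op 0.0117 q [-0.13 -0.01  1.94 -0.    1.21  0.59]
[[ 0.662  0.75  -0.002]
 [ 0.75  -0.662 -0.   ]
 [-0.001 -0.001 -1.   ]]
t: 11.8
tool_pos: [0.4966, -0.0148, 0.0584]
orientation: [-2.963, -1.041, 0.0]
force: [-0.7, 2.7, -0.1]
opening: 0.0127
11.8 [ 0.4966 -0.0148  0.0584] [-2.963 -1.041  0.   ] F [-0.7  2.7 -0.1] T [0.64 0.35 1.21] op 0.0127 q [-0.13 -0.01  1.94  0.    1.21  0.76]
[[ 0.78   0.625 -0.   ]
 [ 0.625 -0.78   0.001]
 [-0.    -0.001 -1.   ]]
```

```bash
python3 -m inch '[[[0,0,0,0,0,5,1],[0,0,0,0,0,5,1],[0,0,0,0,0,0,1]]]'
python3 -c "from h import *;st()"
python3 -m inch '[[[0,0,0,0,0,5,1],[0,0,0,0,0,5,1],[0,0,0,0,0,0,1]]]'
python3 -c "from h import *;st()"
python3 -m inch '[[[0,0,0,0,0,5,1],[0,0,0,0,0,5,1],[0,0,0,0,0,0,1],[0,0,0,0,0,0,1]]]'
python3 -c "from h import *;st()"
```

```text
t: 12.1
tool_pos: [0.4965, -0.015, 0.0585]
orientation: [-3.042, -0.781, 0.001]
force: [-2.1, 3.7, -1.6]
opening: 0.0117
12.1 [ 0.4965 -0.015   0.0585] [-3.042e+00 -7.810e-01  1.000e-03] F [-2.1  3.7 -1.6] T [ 0.59  0.13 -0.21] op 0.0117 q [-0.13 -0.01  1.94  0.    1.21  0.93]
[[ 0.876  0.482 -0.001]
 [ 0.482 -0.876  0.   ]
 [-0.    -0.001 -1.   ]]
t: 12.4
tool_pos: [0.4965, -0.0149, 0.0585]
orientation: [-3.099, -0.512, 0.001]
force: [-4.3, 4.0, 1.4]
opening: 0.0117
12.4 [ 0.4965 -0.0149  0.0585] [-3.099e+00 -5.120e-01  1.000e-03] F [-4.3  4.   1.4] T [ 0.57  0.38 -0.13] op 0.0117 q [-0.13 -0.01  1.94  0.    1.21  1.11]
[[ 0.947  0.322 -0.001]
 [ 0.322 -0.947  0.001]
 [-0.    -0.001 -1.   ]]
t: 12.8
tool_pos: [0.4965, -0.0149, 0.0585]
orientation: [-3.131, -0.246, 0.001]
force: [-4.5, 3.3, 1.0]
opening: 0.011
12.8 [ 0.4965 -0.0149  0.0585] [-3.131e+00 -2.460e-01  1.000e-03] F [-4.5  3.3  1. ] T [0.63 0.36 0.03] op 0.011 q [-0.13 -0.01  1.94  0.    1.21  1.28]
[[ 0.988  0.156 -0.001]
 [ 0.156 -0.988  0.001]
 [-0.    -0.001 -1.   ]]
```

The dial passed the click, and torque fell to about 0 at 60°. I'll release, rise, photograph the dial and travel to the lid.

```bash
python3 -m inch '[[[0,0,0,0,0,0,0.5],[0,0,0,0,0,0,0.5],[0,0,0,0,0,0,0.5],[0,0,-4,0,0,0,0.5],[0,0,-4,0,0,0,0.5]]]' 20
python3 -m inch '[[[0,0,-4,0,0,0,0.5],[0,0,0,0,0,0,0],[0,0,0,0,0,0,0]]]'
python3 - <<'E'
from h import *
import pickle
st(); pickle.dump(cam("wrist"),open("v5.pkl","wb"))
E
python3 -m inch '[[[-0.25,-4.4,0,0,0,0,-0.5],[-0.25,-4.4,0,0,0,0,-0.5],[-0.25,-4.4,0,0,0,0,-0.5],[-0.25,-4.4,0,0,0,0,-0.5],[-0.25,-4.4,0,0,0,0,-0.5]]]'
python3 -m inch '[[[-0.25,-4.4,0,0,0,0,-0.5],[-0.25,-4.4,0,0,0,0,-0.5],[0,0,0,0,0,-8.5,-0.5],[0,0,0,0,0,-8.5,-0.5],[0,0,0,0,0,0,-0.5]]]'
python3 - <<'E'
from h import *
import pickle
st(); c=cam("wrist");pickle.dump(c,open("v6.pkl","wb"));d=pickle.load(open("v5.pkl","rb"))
print(proj(d,(.4965,-.015,.076)),proj(d,(.4767,.0889,.095)),proj(c,(.431,.2865,.05)))
f=lambda im,al:cv2.resize(cv2.convertScaleAbs(im[:220,90:390],alpha=al),(400,293),interpolation=cv2.INTER_CUBIC)
g=lambda im,al:cv2.resize(cv2.convertScaleAbs(im[:230,60:420],alpha=al),(800,511),interpolation=cv2.INTER_CUBIC)
cv2.imwrite("pics/w6.png",cv2.vconcat([cv2.resize(g(d["im"],1.3),(470,300)),cv2.resize(g(c["im"],1.1),(470,300))]))
E
```

```text
t: 13.3
tool_pos: [0.4954, -0.0153, 0.1382]
orientation: [-3.132, -0.24, 0.005]
force: [1.0, -0.3, 1.0]
opening: 0.0226
t: 13.6
tool_pos: [0.4979, -0.0156, 0.18]
orientation: [3.132, 0.24, 0.005]
force: [-0.4, 1.0, -1.2]
opening: 0.0348
13.6 [ 0.4979 -0.0156  0.18  ] [3.132 0.24  0.005] F [-0.4  1.  -1.2] T [0.03 0.2  0.01] op 0.0348 q [-0.13 -0.13  1.82 -0.    1.45  1.28]
[[ 0.988  0.152  0.003]
 [ 0.152 -0.988 -0.001]
 [ 0.003  0.001 -1.   ]]
t: 14.15
tool_pos: [0.4493, 0.2014, 0.1765]
orientation: [3.132, 0.239, -0.005]
force: [1.1, -0.3, 0.1]
opening: 0.0694
t: 14.65
tool_pos: [0.4315, 0.2864, 0.1763]
orientation: [3.06, 0.705, -0.006]
force: [-0.3, 0.3, 1.0]
opening: 0.0696
14.65 [0.4315 0.2864 0.1763] [ 3.06   0.705 -0.006] F [-0.3  0.3  1. ] T [-0.04  0.18 -0.03] op 0.0696 q [ 0.49 -0.07  1.77 -0.    1.44  1.6 ]
[[ 0.899  0.438 -0.003]
 [ 0.438 -0.899 -0.002]
 [-0.004  0.    -1.   ]]
[254.94512619 188.65018813] [146.01719027 197.1905394 ] [255.55195382 181.95564993]
```

View pics/w6.png

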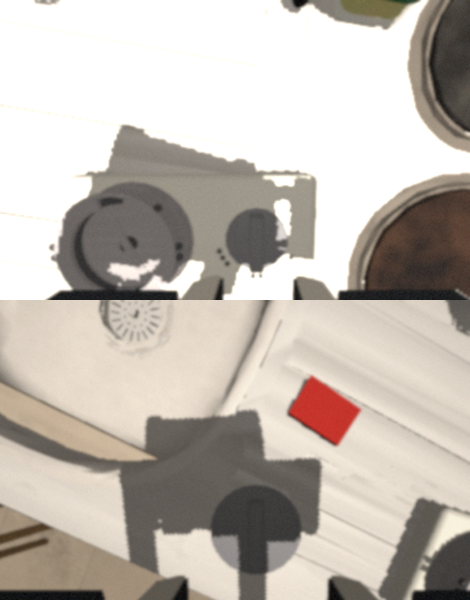

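The dial (257,237) points at its two pips (257,275), so it's at medium. The lid bar at x≈257 is vertical in view, so it's aligned with the jaws. I'm grasping the lid now and overlaying the predicted collar rim on earlier views.

```bash
python3 -m inch '[[[0,0.1,4.5,0,0,0,-0.5],[0,0,4.5,0,0,0,-0.5],[0,0,3.5,0,0,0,-0.5],[0,0,1.7,0,0,0,-0.5],[0,0,1,0,0,0,-0.5]]]'
python3 -m inch '[[[0,0,0,0,0,0,-0.3],[0,0,0,0,0,0,0],[0,0,0,0,0,0,1],[0,0,0,0,0,0,1],[0,0,0,0,0,0,1]]]' 60
python3 -m inch '[[[0,0,0,0,0,0,1],[0,0,0,0,0,0,1],[0,0,0,0,0,0,1],[0,0,0,0,0,0,1]]]'
python3 - <<'E'
from h import *
import pickle
st()
t=np.linspace(0,2*np.pi,90)
o=[]
for f,w in(("v1.pkl",(250,110,100,110)),("v5.pkl",(85,130,130,100))):
    a=pickle.load(open(f,"rb"));s=4
    x,y,W,H=w
    im=cv2.resize(cv2.convertScaleAbs(a["im"][y:y+H,x:x+W],alpha=2.0),(W*s,H*s),interpolation=cv2.INTER_CUBIC)
    for r,z,col in((.045,.095,(0,0,255)),(.033,.095,(0,255,0))):
        for k in t:
            p=proj(a,(.4783+r*np.cos(k),.0884+r*np.sin(k),z)); 
            cv2.circle(im,(int((p[0]-x+.5)*s),int((p[1]-y+.5)*s)),1,col,-1)
    for k in(10,190,-35,145,-80,100):
        p=proj(a,(.4783+.045*np.cos(np.radians(k)),.0884+.045*np.sin(np.radians(k)),.09));cv2.circle(im,(int((p[0]-x+.5)*s),int((p[1]-y+.5)*s)),3,(255,0,0),1)
    o.append(cv2.copyMakeBorder(im,0,440-H*s,0,0,cv2.BORDER_CONSTANT))
im=cv2.hconcat(o);print(im.shape)
cv2.imwrite("pics/col.png",cv2.resize(im,(800,int(440*800/im.shape[1]))))
E
```

```text
t: 15.2
tool_pos: [0.4313, 0.284, 0.0235]
orientation: [3.063, 0.691, -0.007]
force: [-0.7, -0.3, -0.4]
opening: 0.0698
t: 15.7
tool_pos: [0.4339, 0.286, 0.0276]
orientation: [-3.062, -0.699, -0.003]
force: [0.2, -0.7, 0.0]
opening: 0.0344
t: 16.1
tool_pos: [0.4333, 0.2858, 0.0268]
orientation: [-3.063, -0.699, -0.0]
force: [-1.5, 0.9, 1.7]
opening: 0.014
16.1 [0.4333 0.2858 0.0268] [-3.063 -0.699 -0.   ] F [-1.5  0.9  1.7] T [0.1  0.28 0.02] op 0.014 q [0.48 0.1  1.89 0.   1.15 1.61]
[[ 0.901  0.434  0.   ]
 [ 0.434 -0.901  0.   ]
 [ 0.    -0.    -1.   ]]
(440, 920, 3)
```

View pics/col.png

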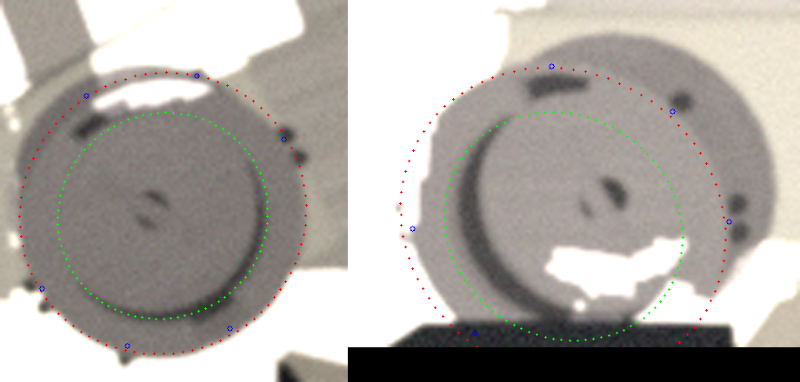

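```bash
python3 -m inch '[[[0,0,-4,0,0,0,1],[0,0,-4,0,0,0,1],[0,0,-4,0,0,0,1],[0,0,-1.5,0,0,0,1],[0,0,0,0,0,0,1]]]'
python3 -c "from h import *;st()"
python3 -m inch '[[[-0.87,3.96,0,0,0,0,1],[-0.87,3.96,0,0,0,0,1],[-0.87,3.96,0,0,0,0,1],[-0.87,3.96,0,0,0,0,1],[-0.87,3.96,0,0,0,0,1]]]'
python3 -m inch '[[[0,0,0,0,0,8.1,1],[0,0,0,0,0,8.1,1],[0,0,0,0,0,0,1],[0,0,0,0,0,0,1],[0,0,0,0,0,0,1]]]'
python3 - <<'E'
from h import *
import pickle
for i in range(3):
    st(); a=cam("wrist"); b=cam("scene")
pickle.dump((a,b),open("v7.pkl","wb"))
st()
A=cv2.resize(cv2.convertScaleAbs(a["im"][60:260,120:400],alpha=1.6),(560,400),interpolation=cv2.INTER_CUBIC)
B=cv2.resize(b["im"][180:260,170:240],(231,264),interpolation=cv2.INTER_CUBIC)
o=np.zeros((400,800,3),np.uint8);o[:,:560]=A;o[:264,565:796]=B
cv2.imwrite("pics/w7.png",o)
E
```

```text
t: 16.6
tool_pos: [0.4349, 0.2864, 0.1642]
orientation: [-3.062, -0.699, -0.008]
force: [-0.2, 0.5, -0.2]
opening: 0.0138
16.6 [0.4349 0.2864 0.1642] [-3.062 -0.699 -0.008] F [-0.2  0.5 -0.2] T [-0.02  0.18 -0.02] op 0.0138 q [ 0.48 -0.06  1.78 -0.    1.41  1.61]
[[ 0.901  0.434  0.005]
 [ 0.434 -0.901  0.002]
 [ 0.005 -0.    -1.   ]]
t: 17.1
tool_pos: [0.4785, 0.0867, 0.1585]
orientation: [-3.062, -0.7, 0.006]
force: [0.8, 0.2, -0.8]
opening: 0.0135
t: 17.6
tool_pos: [0.4793, 0.0886, 0.1605]
orientation: [3.13, 0.267, -0.003]
force: [-0.4, 0.4, -0.5]
opening: 0.0136
17.6 [0.4793 0.0886 0.1605] [ 3.13e+00  2.67e-01 -3.00e-03] F [-0.4  0.4 -0.5] T [ 0.05  0.18 -0.05] op 0.0136 q [ 0.08 -0.14  1.87 -0.    1.42  1.48]
[[ 0.986  0.169 -0.002]
 [ 0.169 -0.986 -0.   ]
 [-0.002 -0.    -1.   ]]
17.7 [0.4797 0.0887 0.1612] [-3.13e+00 -2.65e-01  1.00e-03] F [-0.2  0.5 -0.8] T [-0.02  0.17  0.02] op 0.0138 q [ 0.08 -0.14  1.87  0.    1.42  1.48]
[[ 0.986  0.168 -0.001]
 [ 0.168 -0.986 -0.   ]
 [-0.001 -0.    -1.   ]]
17.8 [0.4799 0.0886 0.1615] [ 3.131  0.263 -0.   ] F [ 0.   0.4 -0.5] T [-0.04  0.17 -0.06] op 0.0138 q [ 0.08 -0.14  1.86 -0.    1.42  1.48]
[[ 0.986  0.167 -0.   ]
 [ 0.167 -0.986 -0.   ]
 [-0.     0.    -1.   ]]
17.9 [0.48   0.0885 0.1617] [3.131 0.262 0.   ] F [-0.4  0.5 -0.3] T [-0.04  0.1   0.  ] op 0.0136 q [ 0.08 -0.14  1.86 -0.    1.42  1.48]
[[ 0.986  0.166  0.   ]
 [ 0.166 -0.986 -0.   ]
 [ 0.     0.    -1.   ]]
```

View pics/w7.png

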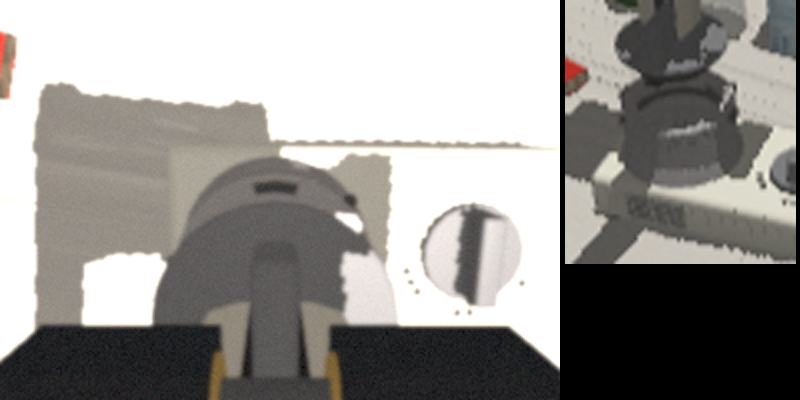

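The lid flange spans x 155–398, the far notch is at (275,187), and the dial bar is vertical at its two pips. I'll turn those pixels into offsets.

```bash
python3 - <<'E'
from h import *
import pickle
a,b=pickle.load(open("v7.pkl","rb"))
f=lambda u,v,z:ray(a,(120+u/2,60+v/2),z)
R_=np.array([[.986,.167],[.167,-.986]]); tcp=np.array([.4798,.0886])
loc=lambda p:R_.T@(p[:2]-tcp)
print("notch in/out",[loc(f(275,v,.095)) for v in(181,194)],f(275,187,.095))
z=.1617-.0268+.02
print("flange L,R,top(tool xy)",loc(f(155,310,z)),loc(f(398,310,z)),loc(f(275,200,z)))
print("pip",loc(f(352,201,.09)),"rim L/R",loc(f(187,215,.095)),"top",loc(f(275,157,.095)))
print("dial",loc(f(483,255,.076)),loc(f(472,252,.053)))
E
```

```text
notch in/out [array([0.04173491, 0.00162479]), array([0.03610884, 0.00162371])] [0.51866616 0.09353545 0.095     ]
flange L,R,top(tool xy) [ 0.00416039 -0.0393992 ] [0.00406722 0.0433346 ] [0.04171823 0.00144582]
pip [0.03233154 0.03593756] rim L/R [ 0.02691286 -0.03697211] top [0.05195467 0.00162675]
dial [0.00411269 0.1022209 ] [0.00014478 0.10550776]
```

```bash
python3 -m inch '[[[0.15,0,1.5,0,0,0,1],[0,0,1.5,0,0,0,1],[0,0,0,0,0,0,1],[0,0,0.5,0,0,0,1],[0,0,0,0,0,0,1]]]'
python3 -c "from h import *;st()"
python3 -m inch '[[[0,0,0.4,0,0,0,1],[0,0,0.4,0,0,0,1],[0,0,0,0,0,0,1],[0,0,0,0,0,0,1]]]'
python3 -c "from h import *;st()"
```

```text
t: 18.4
tool_pos: [0.481, 0.0886, 0.1258]
orientation: [3.131, 0.261, -0.002]
force: [-0.3, 0.1, -1.1]
opening: 0.0137
18.4 [0.481  0.0886 0.1258] [ 3.131e+00  2.610e-01 -2.000e-03] F [-0.3  0.1 -1.1] T [-0.02  0.16 -0.01] op 0.0137 q [ 0.08 -0.11  1.9  -0.    1.35  1.48]
[[ 0.986  0.166 -0.001]
 [ 0.166 -0.986 -0.   ]
 [-0.001 -0.    -1.   ]]
t: 18.8
tool_pos: [0.4814, 0.0886, 0.1186]
orientation: [3.131, 0.261, -0.0]
force: [-0.5, -0.4, -1.0]
opening: 0.0135
18.8 [0.4814 0.0886 0.1186] [ 3.131  0.261 -0.   ] F [-0.5 -0.4 -1. ] T [-0.06  0.11 -0.03] op 0.0135 q [ 0.08 -0.1   1.91 -0.    1.33  1.48]
[[ 0.986  0.165 -0.   ]
 [ 0.165 -0.986 -0.   ]
 [-0.     0.    -1.   ]]
```

```bash
python3 -m inch '[[[0,0,0.4,0,0,0,1],[0,0,0.4,0,0,0,1],[0,0,0.2,0,0,0,1],[0,0,0,0,0,0,1],[0,0,0,0,0,0,1]]]'
python3 -c "from h import *;st()"
python3 -m inch '[[[0,0,0.2,0,0,0,1],[0,0,0,0,0,0,1],[0,0,0,0,0,0,1]]]'
python3 -c "from h import *;st()"
```

```text
t: 19.3
tool_pos: [0.4814, 0.0886, 0.1086]
orientation: [3.131, 0.261, -0.0]
force: [-0.1, -1.0, -0.8]
opening: 0.0134
19.3 [0.4814 0.0886 0.1086] [ 3.131  0.261 -0.   ] F [-0.1 -1.  -0.8] T [-0.09  0.09  0.03] op 0.0134 q [ 0.08 -0.09  1.92 -0.    1.32  1.48]
[[ 0.986  0.165 -0.   ]
 [ 0.165 -0.986 -0.   ]
 [-0.     0.    -1.   ]]
t: 19.6
tool_pos: [0.4818, 0.0886, 0.1078]
orientation: [3.131, 0.261, 0.001]
force: [-3.3, -0.6, 7.9]
opening: 0.0138
19.6 [0.4818 0.0886 0.1078] [3.131e+00 2.610e-01 1.000e-03] F [-3.3 -0.6  7.9] T [-0.14  0.9  -0.01] op 0.0138 q [ 0.08 -0.09  1.92 -0.    1.31  1.48]
[[ 0.986  0.166  0.001]
 [ 0.166 -0.986 -0.   ]
 [ 0.001  0.    -1.   ]]
```

Seated: contact force appears at exactly TCP z = 0.1078, the predicted home height. Now the clockwise twist.

```bash
python3 -m inch '[[[0,0,0,0,0,5,1],[0,0,0,0,0,5,1],[0,0,0,0,0,5,1],[0,0,0,0,0,0,1]]]'
python3 -c "from h import *;st()"
python3 -m inch '[[[0,0,0,0,0,5,1],[0,0,0,0,0,5,1],[0,0,0,0,0,5,1],[0,0,0,0,0,0,1]]]'
python3 -c "from h import *;st()"
```

```text
t: 20.0
tool_pos: [0.4823, 0.0887, 0.1078]
orientation: [-3.138, 0.155, -0.003]
force: [-0.6, 0.5, 5.0]
opening: 0.0137
20.0 [0.4823 0.0887 0.1078] [-3.138e+00  1.550e-01 -3.000e-03] F [-0.6  0.5  5. ] T [-0.01  0.32 -0.02] op 0.0137 q [ 0.08 -0.09  1.92 -0.    1.31  1.75]
[[ 0.995 -0.098  0.002]
 [-0.098 -0.995  0.   ]
 [ 0.002 -0.    -1.   ]]
t: 20.4
tool_pos: [0.4823, 0.0883, 0.1078]
orientation: [3.091, -0.563, 0.003]
force: [-1.8, -1.9, 6.0]
opening: 0.0135
20.4 [0.4823 0.0883 0.1078] [ 3.091e+00 -5.630e-01  3.000e-03] F [-1.8 -1.9  6. ] T [-0.23  0.39 -0.04] op 0.0135 q [ 0.08 -0.09  1.92 -0.    1.31  2.01]
[[ 0.936 -0.353  0.002]
 [-0.353 -0.936 -0.   ]
 [ 0.002 -0.    -1.   ]]
```

```bash
python3 -m inch '[[[0,0,0,0,0,5,1],[0,0,0,0,0,5,1],[0,0,0,0,0,5,1],[0,0,0,0,0,0,1],[0,0,0,0,0,0,1]]]'
python3 - <<'E'
from h import *
import pickle
st(); 
for i in range(2): a=cam("wrist");b=cam("scene")
st()
pickle.dump((a,b),open("v8.pkl","wb"))
A=cv2.resize(cv2.convertScaleAbs(a["im"][60:260,120:400],alpha=1.6),(560,400),interpolation=cv2.INTER_CUBIC)
B=cv2.resize(b["im"][180:260,170:240],(231,264),interpolation=cv2.INTER_CUBIC)
o=np.zeros((400,800,3),np.uint8);o[:,:560]=A;o[:264,565:796]=B
cv2.imwrite("pics/w8.png",o)
E
```

```text
t: 20.9
tool_pos: [0.4823, 0.0882, 0.1078]
orientation: [2.992, -0.958, 0.003]
force: [-0.7, -2.3, 5.6]
opening: 0.0134
20.9 [0.4823 0.0882 0.1078] [ 2.992 -0.958  0.003] F [-0.7 -2.3  5.6] T [-0.32  0.44 -0.1 ] op 0.0134 q [ 0.08 -0.09  1.92 -0.    1.31  2.27]
[[ 0.814 -0.581  0.002]
 [-0.581 -0.814 -0.001]
 [ 0.002 -0.    -1.   ]]
21.1 [0.4823 0.0882 0.1078] [ 2.992 -0.957  0.003] F [-1.5 -2.2  5.8] T [-0.34  0.41 -0.05] op 0.0135 q [ 0.08 -0.09  1.92 -0.    1.31  2.27]
[[ 0.814 -0.581  0.002]
 [-0.581 -0.814 -0.001]
 [ 0.002 -0.001 -1.   ]]
```

View pics/w8.png

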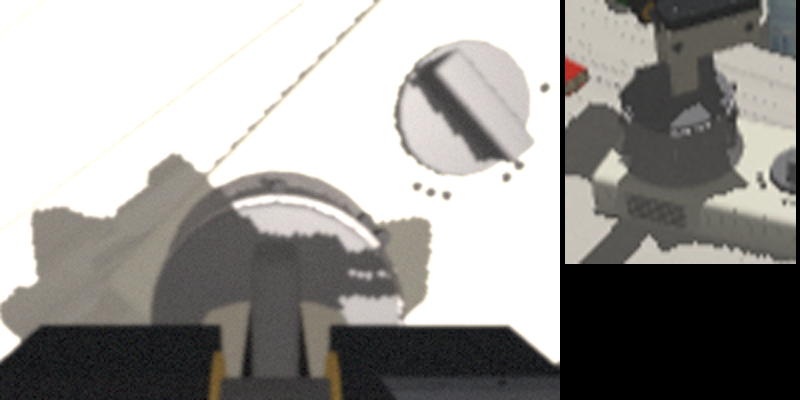

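```bash
python3 - <<'E'
from h import *
import pickle
a,b=pickle.load(open("v8.pkl","rb"))
f=lambda u,v,z:ray(a,(120+u/2,60+v/2),z)
c=np.array([.4815,.0886])
ang=lambda p:np.degrees(np.arctan2(*(p[:2]-c)[::-1]))
for z in(.085,.09):
  for p in((270,180),(371,225)): q=f(*p,z);print(z,q,ang(q),np.hypot(*(q[:2]-c)))
print("dial",f(463,108,.053),"flange L R",f(152,310,.101),f(403,310,.101))
print("bar",np.degrees(np.arctan2(-.581,.814)))
E
```

```text
0.085 [0.52129411 0.06139298 0.085     ] -34.360210731080784 0.04820574176035949
0.085 [0.48724043 0.04129709 0.085     ] -83.08072883912148 0.047649953430225045
0.09 [0.5216672  0.06108197 0.09      ] -34.41453255861172 0.048689280986134446
0.09 [0.48851109 0.04151577 0.09      ] -81.53058650946619 0.047603367257694144
dial [ 0.49743731 -0.01575528  0.053     ] flange L R [0.51003784 0.11877084 0.101     ] [0.4603332  0.04919407 0.101     ]
bar -35.51769786269716
```

The bar is at −35.5°. The single pip reads −34.4°, and the double pip puts it at about −37°, so the bar points at the pip. The lid is home and firmly held, so I'm handing in.

```bash
python3 - <<'E'
from h import *
st(); print(robot.close_job())
E
```

```text
21.1 [0.4823 0.0882 0.1078] [ 2.992 -0.957  0.003] F [-1.5 -2.2  5.8] T [-0.34  0.41 -0.05] op 0.0135 q [ 0.08 -0.09  1.92 -0.    1.31  2.27]
[[ 0.814 -0.581  0.002]
 [-0.581 -0.814 -0.001]
 [ 0.002 -0.001 -1.   ]]
the job is handed in; nothing more can be done
None
```

The job is handed in at 21.1 s. The dial is at medium, and the lid is seated and twisted to the single pip, still held in the gripper. No verdict was reported, so what follows rests on my own checks.

**Dial:** I turned it 60° clockwise and released it. The views afterwards show its bar at the two pips. The first attempt, with 30 N grip, slipped and the dial sprang back to fine. A second try at 20 N was stopped at 24° because it was lagging. The third, at 60 N, passed the click.

**Lid:** I gripped it by the bar, lowered it through the notches without resistance and pressed it home. Contact came at TCP height 0.1078 m, exactly where the seat was predicted. I then twisted it 45° clockwise.

**Last checks:**
- **Bar direction:** the bar is at −35.5°. The single pip measured −34.4°, and the double pip puts it at about −37°.
- **Hold:** finger opening stayed at 13.5 mm through the twist, so there was no slip. The lid is pressed down with about 6 N.
- **Bystanders:** I moved nothing else that I know of, but I did not measure their final positions.

**Disagreements:**
- **Dial torque:** the wrist read about 1.2 N m passing the click, against the 0.12 N m stated.
- **Spring torque:** it read about −0.05 N m during the hold, near sensor noise, where 0.08 N m was expected. The ring angle therefore rests on the geometry, not on a felt torque.
- **Collar position:** one earlier wrist view put the collar about 4 mm away from the others. I did not use it.

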